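Face up the two rows on the barber's counter display

TASK

Face up the product display on the counter: with your fingers, push each of its two rows (the tins and the jars) along its lane from behind, the whole row together as one train, until the front one is snug against the front stop and no gaps are left. Do not lift, tip or ram them or pull a row apart, and leave the spare tin, the clipper and the comb on the counter as they are.

Things in the scene. Friction and masses are not known exactly. Their poses are not given: they have to be found in the camera images.
- display: Grey two-lane shelf tray with steel guides, fixed, 424 x 131 mm (its x, y), origin at the centre of its underside; x points along the lanes to the front. Lane floor 4 mm above the counter. Guides 3 mm thick, tops 22 mm above the counter, at y = -64, 0, +64 mm, leave two lanes 61 mm wide centred on y = -32 and +32 mm, open at the back (x = -210 mm). Tins in one, jars in the other; which varies.
- front_stop (a point): Middle of the inner face of the front stop (an aluminium lip) that closes both lanes, at lane floor height (display x = +206, y = 0, z = 4 mm). The stop is 4 mm thick, its top 28 mm above the counter; axes as the display's. A whole row takes roughly 1.5 to 4 N to slide.
- tin1: Aluminium screw-lid wax tin with a round kraft label on the lid, 58 mm diameter, 30 mm tall, about 90 g, number 1 of 4 in its row counted from the front stop, the row touching; origin at the centre of its underside.
- tin2: Aluminium screw-lid wax tin with a round kraft label on the lid, 58 mm diameter, 30 mm tall, about 90 g, number 2 of 4 in its row counted from the front stop, the row touching; origin at the centre of its underside.
- tin3: Aluminium screw-lid wax tin with a round kraft label on the lid, 58 mm diameter, 30 mm tall, about 90 g, number 3 of 4 in its row counted from the front stop, the row touching; origin at the centre of its underside.
- tin4: Aluminium screw-lid wax tin with a round kraft label on the lid, 58 mm diameter, 30 mm tall, about 90 g, number 4 of 4 in its row counted from the front stop, the row touching; origin at the centre of its underside.
- jar1: White pomade jar with black lid, 58 mm diameter, 50 mm tall, about 120 g, number 1 of 3 in its row counted from the front stop, the row touching; origin at the centre of its underside.
- jar2: White pomade jar with black lid, 58 mm diameter, 50 mm tall, about 120 g, number 2 of 3 in its row counted from the front stop, the row touching; origin at the centre of its underside.
- jar3: White pomade jar with black lid, 58 mm diameter, 50 mm tall, about 120 g, number 3 of 3 in its row counted from the front stop, the row touching; origin at the centre of its underside.
- spare_tin: One more such tin (58 mm diameter, 30 mm tall) standing by itself on the open counter, not part of the work; origin at the centre of its underside.
- clipper: Black hair clipper lying on the counter, 160 x 44 x 38 mm, long axis x; origin at the centre of its underside. Not part of the work.
- comb: Black cutting comb lying on the counter, 180 x 40 x 6 mm, long axis x; origin at the centre of its underside. Not part of the work.
Not all that is in view belongs to the job. Leave any orange look-alike of the jar1 alone. What is shaped like the tin1 but purple is not meant.

How it is judged:
By the outcome, as a careful person would: the job done as asked, in the order asked, and still so for the second after the job is handed in, with the robot touching nothing.
It also fails if it takes over 48 s, if anything falls off the work surface, if the arm or the gripper's body presses on something with over 40 N, if the wrist force passes 120 N, or if a joint passes its speed limit or range.

ROBOT

A 7-joint arm with a two-finger parallel gripper is mounted at the origin on the work surface. World frame = base frame: x ahead of the robot, y to its left, z up, the work surface at z = 0. Lengths are in m, angles in rad, forces in N, time in s.
With the tool pointing down it reaches from about 0.35 to 0.9 m from the base axis. Payload 19.9 kg.
Tool frame: the origin (TCP) lies on the centre line of the jaws, within the pads' length; the fingertips stand 11 mm ahead of it and the grasp point (between the pads) lies 8 mm behind it; z points along the fingers, y is the direction in which the jaws open and shut (so a half turn about z gives the same grasp; the last joint's range is limited). The gripper opens to 94 mm and grips with 3 to 60 N. Pads are 16 mm wide; open, the fingers measure 119 mm over their backs; the gripper's body (75 mm by 177 mm) begins 78 mm behind the grasp point.
Start: joints at [1.159, 0.417, -0.01, 1.614, 0.005, 1.111, -0.053], TCP at [0.226, -0.583, 0.216] pointing down, gripper open.
Joint ranges: [-2.81, 2.81], [-0.39, 2.02], [-1.27, 1.25], [0.06, 2.57], [-1.19, 4.33], [0.19, 2], [-2.82, 2.82]. Speed limits (rad/s): [1.89, 1.89, 2.39, 2.39, 3.01, 3.01, 3.01].

INTERFACE

Orientations are given as a unit quaternion [w, x, y, z].
In Python, from plant import ctrl gives the robot as it stands. The module is installed in compiled form; this text tells all that it offers.
- The arm moves only by the tool drive_tool, never from a script. Its argument "rows" is one flat list of numbers, 7 for each row, row after row: the finger opening in m, from 0 to 0.094, then the shift along the tool's x, y, z in m, then the turn, a rotation vector about the tool's x, y, z in rad. A call has 1 to 20 rows; each row is the pose to reach, as a shift and turn from the pose commanded when the call began, along the tool's axes at that moment; what a row does not reach only later rows make up. A row lasts 1/8 s, in which the tool goes at most 62.5 mm and 10.7 degrees, less where a joint would pass 70% of its speed; a pose out of reach is approached as far as the arm can. A call with a gripper value outside its range is refused whole. The fingers move at their own pace and stop on an object; "force" is the grip in N (left out, the last holds). Time passes only in rows, so rows that repeat a pose let the fingers close. It gives the time, the measured TCP pose, the force and the opening at its end, in the units of the state.
- ctrl.get_state(): the state, without advancing time (a new reading comes with each control period).
- ctrl.grab_frame(name): name is "scene" or "side" or "wrist"; returns (picture, depth): 420x560x3 uint8, red, green, blue; 420x560 float32, m along the optical axis (not along the pixel's ray), 0 where there is no reading.
- ctrl.camera_info(name): a dict with "fx", "fy", "cx", "cy" (pixels), "k1" (the pictures are not rectified: a ray, as slopes to the right and down, at radius r is drawn at 1 + k1 r^2 times it, then the intrinsics apply), "world_from_camera" (4x4, takes a point from camera to world coordinates); the wrist camera has in their place "T_tool_cam" (4x4, takes a point from camera to tool coordinates, whose origin is the TCP and whose axes are the flange's). Camera axes: x right, y up, looking along -z (the intrinsics and any distortion apply to the point x, -y, -z); pixel columns grow to the right and rows downward; lengths in m; the calibration is good to about 2 mm. A picture is of the moment at which its call begins: read the wrist's pose just before it. camera_info takes no time and is no camera call.
- ctrl.job_done(): hands the job in, once; it reports no verdict.
The state is a dict: "t": time; "joint_pos": joint angles; "joint_velocities": joint speeds; "joint_torque": joint torques, N m; "eef_pos": TCP position; "tool_rot": TCP orientation; "ft_force": force on the tool from outside, world axes, zero at the start; "ft_torque": the same for the moment, N m; "width": opening from 0.0 (shut) to 1.0 (fully open).
Only numpy, scipy, OpenCV 4.12 (cv2) and the standard library are available. Lean on these libraries where they do the work, as an engineer would, in place of code of your own. Each camera call takes 0.05 s, during which the arm holds its last target. There are 200 camera calls.

## Working session

There is one attempt and no reset: what is moved stays moved. The work goes in short steps, Python scripts to look and compute and a tool call to move; the robot and the scene stay as the last step left them, time stands still between calls to the robot, and variables do not carry over. Pictures are saved under pics/ and viewed, about 8 in all and at most 12, crops included, and the job is handed in when it is done.

Besides the shell and the picture viewer there is one more tool, called as a command line: name --argument value ..., lists and objects as JSON in quotes. drive_tool: Moves the arm, as the interface text tells. Its arguments: {"type":"object","properties":{"rows":{"type":"array"},"force":{"type":"number"}},"required":["rows"]}

```bash
mkdir -p pics
cat > h.py <<'E'
import numpy as np, cv2
from plant import ctrl
from scipy.spatial.transform import Rotation as R
def grab(n):
    p,d=ctrl.grab_frame(n); np.savez(f'pics/{n}.npz',p=p,d=d); cv2.imwrite(f'pics/{n}.png',p[:,:,::-1]); return p,d
def ray(n,u,v):
    c=ctrl.camera_info(n); K=np.array([[c['fx'],0,c['cx']],[0,c['fy'],c['cy']],[0,0,1]])
    q=cv2.undistortPoints(np.array([[[u,v]]],float),K,np.array([c['k1'],0,0,0,0.]))[0,0]
    T=np.array(c['world_from_camera']); return T[:3,3],T[:3,:3]@np.array([q[0],-q[1],-1])
def onz(n,u,v,z):
    o,r=ray(n,u,v); return o+r*(z-o[2])/r[2]
def pt(n,u,v,d):
    o,r=ray(n,u,v); return o+r*d
E
python3 - <<'E'
from h import *
a,_=grab('scene');b,_=grab('side')
s=ctrl.get_state();print(s['t'],s['eef_pos'],s['tool_rot'],s['ft_force'])
for n in('scene','side'):print(ctrl.camera_info(n))
E
```

```text
0.1 [ 0.22632994 -0.5822214   0.21591721] [-5.31525816e-04  9.82867093e-01  1.84314878e-01 -1.45544256e-04] [ 0.12240238 -0.03975363  0.56585654]
{'fx': 403.60304496482325, 'fy': 403.60304496482325, 'cx': 280.44778101732203, 'cy': 211.23793511265316, 'k1': 0.02451060810127223, 'world_from_camera': array([[-0.67476103, -0.55805041,  0.48298789,  1.07000415],
       [ 0.73800438, -0.51626925,  0.43452917,  0.47476165],
       [ 0.00686262,  0.64965052,  0.76020202,  0.8450923 ],
       [ 0.        ,  0.        ,  0.        ,  1.        ]])}
{'fx': 402.6564959611735, 'fy': 402.6564959611735, 'cx': 280.27788365171665, 'cy': 209.9524473673546, 'k1': -0.11586618540773157, 'world_from_camera': array([[-0.9995823 ,  0.00853434, -0.02761128,  0.49775216],
       [-0.02586856, -0.69019531,  0.7231606 ,  0.69499064],
       [-0.01288548,  0.7235728 ,  0.69012779,  0.66629204],
       [ 0.        ,  0.        ,  0.        ,  1.        ]])}
```

View pics/scene.png

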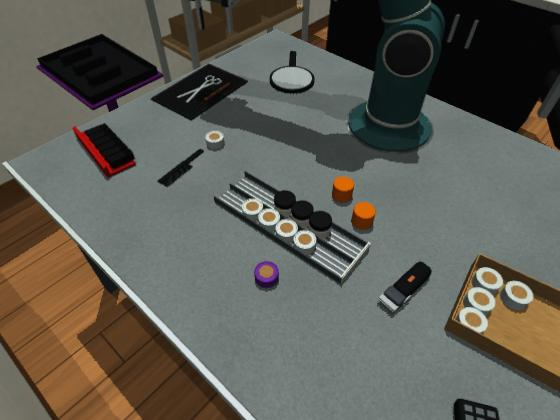

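View pics/side.png

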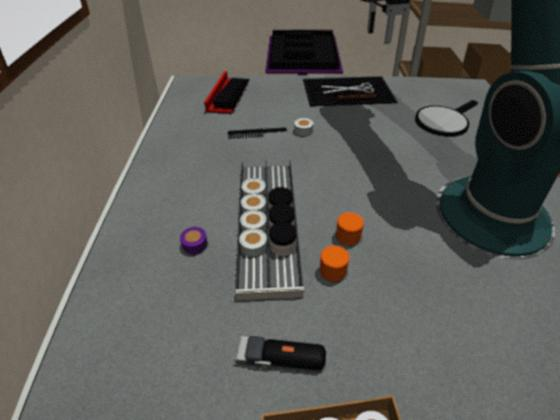

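The scene view shows the tray with four tins around (252,206)–(305,240) and three black-lidded jars at (285,200)–(320,221). The front stop is at the lower right, near (355,262). In the side view the stop is at row ~293, tins at column ~253 and jars at column ~281.

Things that could be mistaken for the targets (side-view pixels):
- Spare tin (304,126)
- Purple tin (193,239)
- Orange jars (349,228) and (334,263)
- Boxed tins at the bottom edge

My targets are only the items inside the tray.

```bash
cat > meas.py <<'E'
from h import *
for n in('scene','side'):
    z=np.load(f'pics/{n}.npz');p,d=z['p'],z['d']
    hsv=cv2.cvtColor(p,cv2.COLOR_RGB2HSV)
    m=cv2.inRange(hsv,(8,70,90),(22,200,255))
    k,l,st,c=cv2.connectedComponentsWithStats(m)
    for i in range(1,k):
        if 25<st[i,4]<400:
            u,v=c[i]; q=onz(n,u,v,.034); w=pt(n,u,v,d[int(v),int(u)])
            if abs(q[1])<.6 and .2<q[0]<.9: print(n,'kraft',c[i].round(1),st[i,4],q.round(4),'depth',w.round(4))
    # jar lids: black and at height ~54mm
    H,W=d.shape;o,_=ray(n,0,0)
    c=ctrl.camera_info(n);K=np.array([[c['fx'],0,c['cx']],[0,c['fy'],c['cy']],[0,0,1]])
    uv=np.stack(np.meshgrid(np.arange(W),np.arange(H)),-1).reshape(-1,1,2).astype(float)
    q=cv2.undistortPoints(uv,K,np.array([c['k1'],0,0,0,0.]))[:,0]
    T=c['world_from_camera'];P=(np.c_[q[:,0],-q[:,1],-np.ones(len(q))]*d.reshape(-1,1))@T[:3,:3].T+T[:3,3]
    P=P.reshape(H,W,3);np.save(f'pics/{n}_P.npy',P)
    m=((hsv[...,2]<60)&(P[...,2]>.047)&(P[...,2]<.062)&(P[...,0]>.3)&(P[...,0]<.7)&(abs(P[...,1])<.5)).astype(np.uint8)
    m=cv2.morphologyEx(m,cv2.MORPH_OPEN,np.ones((2,2),np.uint8))
    k,l,st,cc=cv2.connectedComponentsWithStats(m)
    for i in range(1,k):
        if st[i,4]>25: print(n,'lid',cc[i].round(1),st[i],'plane',onz(n,*cc[i],.054).round(4),'med',np.median(P[l==i],0).round(4))
    tray=(P[...,2]>.015)&(P[...,2]<.03)&(P[...,0]>.3)&(P[...,0]<.75)&(abs(P[...,1])<.35)
    Q=P[tray];print(n,'tray pts',len(Q),np.percentile(Q,[1,50,99],axis=0).round(3).tolist())
E
python3 meas.py
python3 - <<'E'
import cv2
a=cv2.imread('pics/side.png')[150:310,180:360];b=cv2.imread('pics/scene.png')[165:285,205:385]
cv2.imwrite('pics/c1.png',cv2.hconcat([cv2.resize(a,(394,350),interpolation=3),cv2.resize(b,(406,350),interpolation=3)]))
E
```

```text
scene kraft [213.9 136. ] 54 [ 0.4675 -0.3511  0.034 ] depth [ 0.4639 -0.356   0.0292]
scene kraft [251.9 205.8] 91 [ 0.5926 -0.0577  0.034 ] depth [ 0.5928 -0.0575  0.0344]
scene kraft [268.6 216.1] 93 [ 5.882e-01 -4.000e-04  3.400e-02] depth [ 5.884e-01 -1.000e-04  3.440e-02]
scene kraft [286.  227.2] 101 [0.5847 0.058  0.034 ] depth [0.5835 0.057  0.0321]
scene kraft [304.4 238.5] 108 [0.5803 0.1157 0.034 ] depth [0.5799 0.1154 0.0334]
scene kraft [265.9 271. ] 125 [0.714  0.1105 0.034 ] depth [0.7113 0.1078 0.0279]
scene kraft [489.  277.5] 141 [0.3758 0.5014 0.034 ] depth [0.3765 0.5014 0.0348]
scene kraft [411.  278.5] 28 [0.5006 0.371  0.034 ] depth [0.5008 0.371  0.0342]
scene kraft [518.7 291.7] 151 [0.3662 0.5655 0.034 ] depth [0.3653 0.5656 0.033 ]
scene kraft [481.  298.2] 152 [0.4394 0.511  0.034 ] depth [0.4381 0.5111 0.0323]
scene kraft [472.8 319.2] 172 [0.4993 0.52   0.034 ] depth [0.4982 0.5201 0.0325]
scene lid [303.9 210.5] [275 192  58  38 920] plane [0.5244 0.0654 0.054 ] med [0.5234 0.0636 0.0525]
scene tray pts 2089 [[0.386, -0.345, 0.015], [0.579, 0.105, 0.02
[... 343 characters left out ...]
 [0.3671 0.0674 0.0498]
side kraft [252.5 218.5] 111 [0.5842 0.0609 0.034 ] depth [0.5845 0.0587 0.0317]
side kraft [192.6 235.8] 112 [0.7098 0.1152 0.034 ] depth [0.712  0.1092 0.0275]
side kraft [252.5 237.9] 128 [0.5799 0.1191 0.034 ] depth [0.5799 0.1187 0.0336]
side kraft [336.4 250. ] 67 [0.4041 0.1506 0.034 ] depth [0.4062 0.1629 0.0483]
side kraft [287.5 348.5] 65 [0.5021 0.3713 0.034 ] depth [0.5021 0.373  0.0372]
side kraft [349.4 418.2] 31 [0.407  0.4862 0.034 ] depth [0.4026 0.476  0.0032]
side lid [282.6 216.2] [ 269  188   29   56 1197] plane [0.5166 0.0729 0.054 ] med [0.5167 0.0717 0.0537]
side tray pts 2273 [[0.359, -0.343, 0.015], [0.554, 0.13, 0.023], [0.734, 0.347, 0.03]]
```

View pics/c1.png

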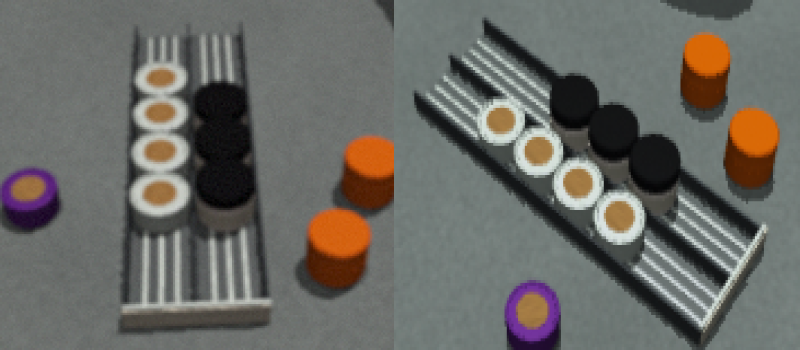

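Seen closely, the rows are as described: tins in the lane at larger x and jars in the other, with the stop at the +y end. Next I'll work in lane coordinates.

Run:
```python
from h import *
T=np.array([[.5922,-.0561],[.5883,.0012],[.5844,.0594],[.5800,.1174]])
c=T.mean(0);v=np.linalg.svd(T-c)[2][0];v*=np.sign(v[1]);l=np.array([-v[1],v[0]])
print('c',c,'u',v,'deg',np.degrees(np.arctan2(v[1],v[0])),'s tins',((T-c)@v).round(4))
for n in('scene','side'):
    P=np.load(f'pics/{n}_P.npy');s=(P[...,:2]-c)@v;w=(P[...,:2]-c)@l;z=P[...,2]
    m=(z>.02)&(z<.034)&(w>-.02)&(w<.085)&(s>.14)&(s<.32)
    print(n,'stop s pct',np.percentile(s[m],[2,10,50,90,98]).round(4),'w',np.percentile(w[m],[1,99]).round(4),m.sum())
    t=(z>.012)&(z<.026)&(w>-.05)&(w<.11)&(s>-.25)&(s<.1)&~((w>-.03)&(w<.09)&(s>-.12))
    print(' guide s',np.percentile(s[t],[1,99]).round(4),'w hist',np.histogram(w[t],np.arange(-.05,.111,.01))[0])
    m=(z>.048)&(z<.06)&(w>.03)&(w<.1)&(s>-.15)&(s<.2)
    print(' jars s',np.percentile(s[m],[1,50,99]).round(4),'w',np.percentile(w[m],[1,50,99]).round(4))
    m=(z>.031)&(z<.038)&(w>-.035)&(w<.03)&(s>-.15)&(s<.2)
    print(' tins s',np.percentile(s[m],[1,50,99]).round(4),'w',np.percentile(w[m],[1,50,99]).round(4))
```

```text
c [0.586225 0.030475] u [-0.06981677  0.99755983] deg 94.00346291429689 s tins [-0.0868 -0.0293  0.029   0.0871]
scene stop s pct [0.1514 0.1914 0.217  0.3174 0.3196] w [-0.0192  0.082 ] 199
 guide s [-0.2007  0.0938] w hist [  0 263   7   0   0   0   0   5  59   0   0   0   0   0 104   1]
 jars s [-0.0519  0.034   0.1138] w [0.0359 0.0614 0.0897]
 tins s [-0.1113  0.01    0.1102] w [-0.0274 -0.0007  0.0266]
side stop s pct [0.1497 0.2063 0.219  0.3147 0.3196] w [-0.0199  0.0836] 354
 guide s [-0.1975  0.0953] w hist [  0  95  10   0   0   0   0   0  20   0   0   0   0   0 134   0]
 jars s [-0.0504  0.0415  0.1164] w [0.0377 0.0643 0.0916]
 tins s [-0.1101  0.0184  0.1137] w [-0.0265  0.0008  0.0277]
```

```bash
cat > tgt.py <<'E'
from h import *
import sys
c=np.array([.5862,.0305]);u=np.array([-.0698,.99756]);l=np.array([-u[1],u[0]])
s,w,z=map(float,sys.argv[1:4])
st=ctrl.get_state();q=st['tool_rot'];M=R.from_quat([q[1],q[2],q[3],q[0]]);p=np.array(st['eef_pos'])
G=R.from_matrix(np.c_[[*u,0],[*-l,0],[0,0,-1]])
g=np.r_[c+s*u+w*l,z]
print('t',st['t'],'now s,w,z',((p[:2]-c)@u).round(4),((p[:2]-c)@l).round(4),p[2].round(4),'F lane',(np.array(st['ft_force'])[:2]@u).round(2),np.round(st['ft_force'],2),'width',st['width'])
print('shift',M.inv().apply(g-p).round(4),'turn',(M.inv()*G).as_rotvec().round(4))
E
python3 tgt.py -0.157 0 0.12
```

```text
t 0.1 now s,w,z -0.5861 0.4018 0.2159 F lane -0.05 [ 0.12 -0.04  0.57] width 1.0040767562841304
shift [ 0.5109 -0.2907  0.0962] turn [-1.0000e-03 -6.0000e-04 -1.2699e+00]
```

drive_tool --rows '[0.0, 0.02, -0.012, 0, 0, 0, -0.05, 0.0, 0.06, -0.034, 0.01, 0, 0, -0.15, 0.0, 0.105, -0.06, 0.02, 0, 0, -0.26, 0.0, 0.15, -0.085, 0.03, 0, 0, -0.38, 0.0, 0.2, -0.114, 0.04, 0, 0, -0.5, 0.0, 0.25, -0.142, 0.05, 0, 0, -0.62, 0.0, 0.3, -0.171, 0.06, 0, 0, -0.745, 0.0, 0.35, -0.2, 0.07, 0, 0, -0.87, 0.0, 0.4, -0.228, 0.08, 0, 0, -0.995, 0.0, 0.45, -0.256, 0.09, 0, 0, -1.12, 0.0, 0.49, -0.279, 0.095, 0, 0, -1.22, 0.0, 0.511, -0.291, 0.096, 0, 0, -1.27, 0.0, 0.511, -0.291, 0.096, 0, 0, -1.27, 0.0, 0.511, -0.291, 0.096, 0, 0, -1.27]' --force 40

```text
t: 1.85
eef_pos: [0.5966, -0.1273, 0.1205]
tool_rot: [0.0, 0.683, 0.731, -0.0]
ft_force: [-0.9, -0.5, 0.2]
width: 0.005
```

```bash
python3 tgt.py -0.157 0 0.024
python3 - <<'E'
from h import *
p,_=ctrl.grab_frame('wrist');q,_=ctrl.grab_frame('side')
cv2.imwrite('pics/w1.png',cv2.hconcat([cv2.resize(p,(400,300)),cv2.resize(q,(400,300))])[:,:,::-1])
E
```

```text
t 1.85 now s,w,z -0.1581 0.0006 0.1205 F lane -0.48 [-0.94 -0.55  0.18] width 0.005199724214156662
shift [0.0012 0.0007 0.0965] turn [-0.0005  0.0006 -0.0017]
```

View pics/w1.png

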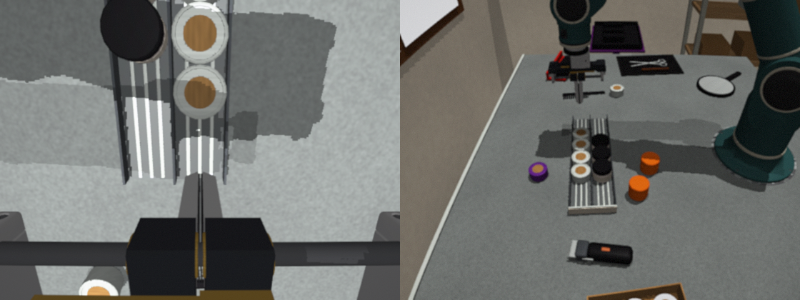

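The wrist view shows the shut fingers at column 200, in line with the tin row (also column 200), over the open lane back. Next I'll lower the tool.

drive_tool --rows '[0, 0.001, 0.001, 0.02, 0, 0, 0, 0, 0.001, 0.001, 0.045, 0, 0, 0, 0, 0.001, 0.001, 0.07, 0, 0, 0, 0, 0.001, 0.001, 0.085, 0, 0, 0, 0, 0.001, 0.001, 0.093, 0, 0, 0, 0, 0.001, 0.001, 0.096, 0, 0, 0, 0, 0.001, 0.001, 0.096, 0, 0, 0]'

```text
t: 2.82
eef_pos: [0.5985, -0.1251, 0.0248]
tool_rot: [0.0, 0.682, 0.731, 0.0]
ft_force: [0.5, -0.0, 0.6]
width: 0.004
```

```bash
python3 tgt.py -0.124 0 0.024
```

```text
t 2.825 now s,w,z -0.1561 -0.0014 0.0248 F lane -0.04 [ 0.51 -0.01  0.55] width 0.003875301527294637
shift [ 0.0321 -0.0014  0.0008] turn [0.0006 0.0001 0.0001]
```

drive_tool --rows '[0, 0.008, -0.001, 0, 0, 0, 0, 0, 0.016, -0.001, 0, 0, 0, 0, 0, 0.021, -0.001, 0, 0, 0, 0, 0, 0.024, -0.001, 0, 0, 0, 0, 0, 0.026, -0.001, 0, 0, 0, 0, 0, 0.027, -0.001, 0, 0, 0, 0, 0, 0.028, -0.001, 0, 0, 0, 0, 0, 0.029, -0.001, 0, 0, 0, 0, 0, 0.03, -0.001, 0, 0, 0, 0, 0, 0.031, -0.001, 0, 0, 0, 0, 0, 0.032, -0.001, 0, 0, 0, 0, 0, 0.033, -0.001, 0, 0, 0, 0, 0, 0.034, -0.001, 0, 0, 0, 0, 0, 0.035, -0.001, 0, 0, 0, 0, 0, 0.036, -0.001, 0, 0, 0, 0, 0, 0.037, -0.001, 0, 0, 0, 0, 0, 0.038, -0.001, 0, 0, 0, 0]'

```text
t: 4.95
eef_pos: [0.5946, -0.0871, 0.0244]
tool_rot: [-0.0, 0.682, 0.731, 0.0]
ft_force: [-0.0, -2.2, -0.7]
width: 0.005
```

```bash
python3 tgt.py -0.024 0 0.024
```

```text
t 4.95 now s,w,z -0.1179 -0.0001 0.0244 F lane -2.17 [-0.04 -2.18 -0.66] width 0.005431878485206993
shift [ 0.0939 -0.0001  0.0004] turn [-0.     -0.0001  0.0002]
```

Contact is made at about 2.2 N on the lane axis, within the given sliding range.

drive_tool --rows '[0, 0.001, 0, 0, 0, 0, 0, 0, 0.003, 0, 0, 0, 0, 0, 0, 0.006, 0, 0, 0, 0, 0, 0, 0.009, 0, 0, 0, 0, 0, 0, 0.012, 0, 0, 0, 0, 0, 0, 0.015, 0, 0, 0, 0, 0, 0, 0.018, 0, 0, 0, 0, 0, 0, 0.021, 0, 0, 0, 0, 0, 0, 0.024, 0, 0, 0, 0, 0, 0, 0.027, 0, 0, 0, 0, 0, 0, 0.03, 0, 0, 0, 0, 0, 0, 0.033, 0, 0, 0, 0, 0, 0, 0.036, 0, 0, 0, 0, 0, 0, 0.039, 0, 0, 0, 0, 0, 0, 0.042, 0, 0, 0, 0, 0, 0, 0.045, 0, 0, 0, 0, 0, 0, 0.048, 0, 0, 0, 0, 0, 0, 0.051, 0, 0, 0, 0, 0, 0, 0.054, 0, 0, 0, 0, 0, 0, 0.056, 0, 0, 0, 0, 0]'

```text
t: 7.45
eef_pos: [0.5906, -0.0311, 0.0244]
tool_rot: [-0.0, 0.682, 0.731, 0.0]
ft_force: [0.2, -2.2, -0.3]
width: 0.005
```

```bash
python3 tgt.py -0.024 0 0.024
```

```text
t 7.45 now s,w,z -0.0618 -0.0001 0.0244 F lane -2.19 [ 0.22 -2.18 -0.28] width 0.004659647710860234
shift [ 0.0378 -0.0001  0.0004] turn [-0.0001 -0.0001  0.0002]
```

drive_tool --rows '[0, 0.002, 0, 0, 0, 0, 0, 0, 0.005, 0, 0, 0, 0, 0, 0, 0.008, 0, 0, 0, 0, 0, 0, 0.011, 0, 0, 0, 0, 0, 0, 0.014, 0, 0, 0, 0, 0, 0, 0.017, 0, 0, 0, 0, 0, 0, 0.02, 0, 0, 0, 0, 0, 0, 0.023, 0, 0, 0, 0, 0, 0, 0.025, 0, 0, 0, 0, 0, 0, 0.027, 0, 0, 0, 0, 0, 0, 0.029, 0, 0, 0, 0, 0, 0, 0.03, 0, 0, 0, 0, 0, 0, 0.031, 0, 0, 0, 0, 0, 0, 0.032, 0, 0, 0, 0, 0, 0, 0.033, 0, 0, 0, 0, 0]'

```text
t: 9.32
eef_pos: [0.5883, 0.0016, 0.0244]
tool_rot: [-0.0, 0.682, 0.731, -0.0]
ft_force: [0.2, -2.5, -0.3]
width: 0.007
```

```bash
python3 tgt.py -0.024 0 0.024
```

```text
t 9.325 now s,w,z -0.0289 -0.0001 0.0244 F lane -2.49 [ 0.21 -2.48 -0.34] width 0.006643849848194259
shift [ 0.0049 -0.0001  0.0004] turn [-0.0001 -0.0001  0.0001]
```

Now half-millimetre steps with frequent force checks.

drive_tool --rows '[0, 0.0005, 0, 0, 0, 0, 0, 0, 0.001, 0, 0, 0, 0, 0, 0, 0.0015, 0, 0, 0, 0, 0, 0, 0.002, 0, 0, 0, 0, 0, 0, 0.0025, 0, 0, 0, 0, 0]'

```text
t: 9.95
eef_pos: [0.5882, 0.0027, 0.0245]
tool_rot: [0.0, 0.682, 0.731, -0.001]
ft_force: [-0.4, -9.2, 1.0]
width: 0.01
```

drive_tool --rows '[0, 0.0005, 0, 0, 0, 0, 0, 0, 0.001, 0, 0, 0, 0, 0, 0, 0.0015, 0, 0, 0, 0, 0]'

```text
t: 10.32
eef_pos: [0.5882, 0.0029, 0.0245]
tool_rot: [0.001, 0.683, 0.731, -0.001]
ft_force: [0.7, -16.0, 1.3]
width: 0.003
```

The force rose to 16 N with no further travel, so the tin train is snug against the stop. Now I'll ease off, lift, and move across behind the jars.

drive_tool --rows '[0, -0.001, 0, 0, 0, 0, 0, 0, -0.002, 0, 0, 0, 0, 0, 0, -0.003, 0, 0, 0, 0, 0, 0, -0.005, 0, 0, 0, 0, 0, 0, -0.012, 0, 0, 0, 0, 0, 0, -0.025, 0, 0, 0, 0, 0, 0, -0.045, 0, 0, 0, 0, 0, 0, -0.063, 0, -0.005, 0, 0, 0, 0, -0.072, 0, -0.025, 0, 0, 0, 0, -0.075, 0, -0.045, 0, 0, 0, 0, -0.075, -0.015, -0.055, 0, 0, 0, 0, -0.075, -0.04, -0.055, 0, 0, 0, 0, -0.075, -0.058, -0.055, 0, 0, 0, 0, -0.075, -0.064, -0.055, 0, 0, 0, 0, -0.075, -0.064, -0.055, 0, 0, 0]'

```text
t: 12.2
eef_pos: [0.5294, -0.0736, 0.0799]
tool_rot: [0.0, 0.682, 0.732, 0.0]
ft_force: [-0.2, 0.2, -0.7]
width: 0.008
```

```bash
python3 tgt.py -0.100 0.064 0.026
python3 - <<'E'
from h import *
p,_=ctrl.grab_frame('wrist');q,_=ctrl.grab_frame('side')
cv2.imwrite('pics/w2.png',cv2.hconcat([cv2.resize(p,(400,300)),cv2.resize(q[150:330,160:400],(400,300))])[:,:,::-1])
E
```

```text
t 12.2 now s,w,z -0.0998 0.0639 0.0799 F lane 0.2 [-0.23  0.19 -0.69] width 0.007612980199910186
shift [-0.0002 -0.0001  0.0539] turn [0.0004 0.0002 0.0005]
```

View pics/w2.png

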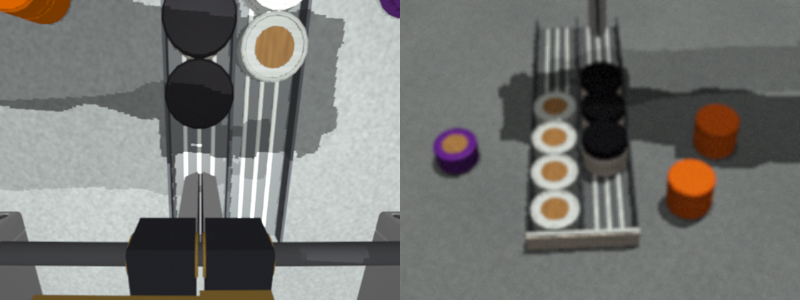

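Tins are up against the stop, with the fingers in line behind the jars (wrist column 200 for both). Next I'll descend and approach the jars.

drive_tool --rows '[0, 0, 0, 0.012, 0, 0, 0, 0, 0, 0, 0.03, 0, 0, 0, 0, 0, 0, 0.045, 0, 0, 0, 0, 0, 0, 0.053, 0, 0, 0, 0, 0.002, 0, 0.054, 0, 0, 0, 0, 0.008, 0, 0.054, 0, 0, 0, 0, 0.016, 0, 0.054, 0, 0, 0, 0, 0.022, 0, 0.054, 0, 0, 0, 0, 0.026, 0, 0.054, 0, 0, 0, 0, 0.028, 0, 0.054, 0, 0, 0, 0, 0.029, 0, 0.054, 0, 0, 0, 0, 0.03, 0, 0.054, 0, 0, 0, 0, 0.031, 0, 0.054, 0, 0, 0, 0, 0.032, 0, 0.054, 0, 0, 0, 0, 0.033, 0, 0.054, 0, 0, 0, 0, 0.034, 0, 0.054, 0, 0, 0, 0, 0.035, 0, 0.054, 0, 0, 0, 0, 0.036, 0, 0.054, 0, 0, 0, 0, 0.037, 0, 0.054, 0, 0, 0, 0, 0.038, 0, 0.054, 0, 0, 0]'

```text
t: 14.8
eef_pos: [0.5268, -0.0358, 0.0254]
tool_rot: [-0.0, 0.682, 0.731, -0.0]
ft_force: [-0.6, -2.0, 0.5]
width: 0.005
```

drive_tool --rows '[0, 0.001, 0, 0, 0, 0, 0, 0, 0.002, 0, 0, 0, 0, 0, 0, 0.003, 0, 0, 0, 0, 0, 0, 0.004, 0, 0, 0, 0, 0]'

```text
t: 15.3
eef_pos: [0.5265, -0.0318, 0.0254]
tool_rot: [-0.0, 0.682, 0.731, -0.0]
ft_force: [-0.4, -2.7, 0.2]
width: 0.006
```

```bash
python3 tgt.py 0.030 0.064 0.026
```

```text
t 15.3 now s,w,z -0.0579 0.0639 0.0254 F lane -2.65 [-0.42 -2.68  0.21] width 0.005910177817305948
shift [ 0.0879 -0.0001 -0.0006] turn [-0.0001 -0.0001  0.0001]
```

Contact at about 2.7 N with the row sliding. I expect about 88 mm left.

drive_tool --rows '[0, 0.002, 0, 0, 0, 0, 0, 0, 0.005, 0, 0, 0, 0, 0, 0, 0.008, 0, 0, 0, 0, 0, 0, 0.011, 0, 0, 0, 0, 0, 0, 0.014, 0, 0, 0, 0, 0, 0, 0.017, 0, 0, 0, 0, 0, 0, 0.02, 0, 0, 0, 0, 0, 0, 0.023, 0, 0, 0, 0, 0, 0, 0.026, 0, 0, 0, 0, 0, 0, 0.029, 0, 0, 0, 0, 0, 0, 0.032, 0, 0, 0, 0, 0, 0, 0.035, 0, 0, 0, 0, 0, 0, 0.038, 0, 0, 0, 0, 0, 0, 0.041, 0, 0, 0, 0, 0, 0, 0.044, 0, 0, 0, 0, 0, 0, 0.047, 0, 0, 0, 0, 0, 0, 0.05, 0, 0, 0, 0, 0, 0, 0.053, 0, 0, 0, 0, 0, 0, 0.055, 0, 0, 0, 0, 0, 0, 0.057, 0, 0, 0, 0, 0]'

```text
t: 17.8
eef_pos: [0.5225, 0.0251, 0.0254]
tool_rot: [-0.0, 0.682, 0.731, -0.0]
ft_force: [0.6, -2.5, 0.4]
width: 0.003
```

drive_tool --rows '[0, 0.002, 0, 0, 0, 0, 0, 0, 0.005, 0, 0, 0, 0, 0, 0, 0.008, 0, 0, 0, 0, 0, 0, 0.011, 0, 0, 0, 0, 0, 0, 0.014, 0, 0, 0, 0, 0, 0, 0.016, 0, 0, 0, 0, 0, 0, 0.018, 0, 0, 0, 0, 0, 0, 0.02, 0, 0, 0, 0, 0, 0, 0.022, 0, 0, 0, 0, 0, 0, 0.023, 0, 0, 0, 0, 0, 0, 0.024, 0, 0, 0, 0, 0]'

```text
t: 19.18
eef_pos: [0.5209, 0.049, 0.0255]
tool_rot: [-0.0, 0.682, 0.731, -0.0]
ft_force: [-0.0, -1.6, 0.5]
width: 0.005
```

```bash
python3 tgt.py 0.030 0.064 0.026
```

```text
t 19.175 now s,w,z 0.023 0.0639 0.0255 F lane -1.63 [-0.04 -1.64  0.46] width 0.004598247488602253
shift [ 0.007  -0.0001 -0.0005] turn [-0.     -0.      0.0001]
```

drive_tool --rows '[0, 0.001, 0, 0, 0, 0, 0, 0, 0.002, 0, 0, 0, 0, 0, 0, 0.003, 0, 0, 0, 0, 0, 0, 0.004, 0, 0, 0, 0, 0]'

```text
t: 19.68
eef_pos: [0.5205, 0.0531, 0.0254]
tool_rot: [-0.0, 0.682, 0.731, -0.0]
ft_force: [-0.1, -3.1, 0.7]
width: 0.006
```

drive_tool --rows '[0, 0.0005, 0, 0, 0, 0, 0, 0, 0.001, 0, 0, 0, 0, 0, 0, 0.0015, 0, 0, 0, 0, 0, 0, 0.002, 0, 0, 0, 0, 0]'

```text
t: 20.18
eef_pos: [0.5204, 0.055, 0.0255]
tool_rot: [-0.0, 0.682, 0.731, 0.0]
ft_force: [0.2, -3.6, 1.1]
width: 0.004
```

drive_tool --rows '[0, 0.0005, 0, 0, 0, 0, 0, 0, 0.001, 0, 0, 0, 0, 0, 0, 0.0015, 0, 0, 0, 0, 0, 0, 0.002, 0, 0, 0, 0, 0]'

```text
t: 20.68
eef_pos: [0.5203, 0.056, 0.0254]
tool_rot: [0.0, 0.682, 0.731, -0.0]
ft_force: [0.7, -10.4, 1.4]
width: 0.004
```

drive_tool --rows '[0, 0.0005, 0, 0, 0, 0, 0, 0, 0.001, 0, 0, 0, 0, 0]'

```text
t: 20.92
eef_pos: [0.5203, 0.0561, 0.0254]
tool_rot: [0.001, 0.682, 0.731, -0.001]
ft_force: [0.7, -14.1, 3.6]
width: 0.007
```

drive_tool --rows '[0, -0.001, 0, 0, 0, 0, 0, 0, -0.002, 0, 0, 0, 0, 0, 0, -0.003, 0, 0, 0, 0, 0, 0, -0.005, 0, 0, 0, 0, 0, 0, -0.012, 0, 0, 0, 0, 0, 0, -0.025, 0, 0, 0, 0, 0, 0, -0.05, 0, 0, 0, 0, 0, 0, -0.075, 0, -0.005, 0, 0, 0, 0, -0.1, 0, -0.03, 0, 0, 0, 0, -0.13, 0, -0.07, 0, 0, 0, 0, -0.17, 0, -0.11, 0, 0, 0, 0, -0.22, 0, -0.14, 0, 0, 0, 0, -0.25, 0, -0.15, 0, 0, 0, 0, -0.26, 0, -0.15, 0, 0, 0, 0, -0.26, 0, -0.15, 0, 0, 0]'

```text
t: 22.8
eef_pos: [0.5379, -0.2015, 0.1747]
tool_rot: [-0.001, 0.682, 0.731, -0.0]
ft_force: [-0.0, -0.1, -0.8]
width: 0.002
```

```bash
python3 - <<'E'
from h import *
p,_=grab('side');q,_=grab('scene')
cv2.imwrite('pics/f.png',cv2.hconcat([cv2.resize(p[160:320,200:340],(400,457)),cv2.resize(q[165:295,200:380],(400,457))])[:,:,::-1])
cv2.imwrite('pics/full.png',cv2.hconcat([cv2.resize(p,(400,300)),cv2.resize(q,(400,300))])[:,:,::-1])
E
python3 meas.py
python3 - <<'E'
from h import *
c=np.array([.5862,.0305]);v=np.array([-.0698,.99756]);l=np.array([-v[1],v[0]])
for n in('scene','side'):
    P=np.load(f'pics/{n}_P.npy');s=(P[...,:2]-c)@v;w=(P[...,:2]-c)@l;z=P[...,2]
    for k,a,b,lo,hi in(('jars',.048,.06,.03,.1),('tins',.031,.038,-.035,.03)):
        m=(z>a)&(z<b)&(w>lo)&(w<hi)&(s>-.15)&(s<.25);print(n,k,np.percentile(s[m],[1,50,99]).round(4))
E
```

```text
scene kraft [213.9 136. ] 54 [ 0.4675 -0.3511  0.034 ] depth [ 0.4628 -0.3575  0.0277]
scene kraft [280.6 224. ] 96 [0.5862 0.0405 0.034 ] depth [0.5856 0.04   0.033 ]
scene kraft [298.4 235.5] 107 [0.5832 0.0986 0.034 ] depth [0.5801 0.0962 0.0288]
scene kraft [317.7 247. ] 118 [0.5779 0.1564 0.034 ] depth [0.577  0.1558 0.0324]
scene kraft [337.5 259.1] 126 [0.5732 0.2138 0.034 ] depth [0.5736 0.214  0.0346]
scene kraft [265.9 271. ] 125 [0.714  0.1105 0.034 ] depth [0.7128 0.1093 0.0312]
scene kraft [489.  277.5] 141 [0.3758 0.5014 0.034 ] depth [0.3744 0.5015 0.0324]
scene kraft [411.  278.4] 29 [0.5003 0.3709 0.034 ] depth [0.5025 0.3713 0.0372]
scene kraft [518.7 291.7] 151 [0.3662 0.5655 0.034 ] depth [0.3657 0.5656 0.0334]
scene kraft [481.  298.2] 152 [0.4394 0.511  0.034 ] depth [0.4379 0.5111 0.032 ]
scene kraft [472.8 319.2] 172 [0.4993 0.52   0.034 ] depth [0.4971 0.5202 0.0308]
scene lid [335.  229.3] [ 304  209   62   42 1022] plane [0.5187 0.1619 0.054 ] med [0.518  0.1612 0.0526]
scene tray pts 2098 [[0.385, -0.344, 0.015], [0.58, 0.112, 0.023], [0.738, 0.348, 0.03]]
[... 363 characters left out ...]
0.1574 0.034 ] depth [0.4041 0.1718 0.051 ]
side kraft [252.  252.2] 144 [0.5779 0.1591 0.034 ] depth [0.5781 0.1576 0.0323]
side kraft [252.6 274.8] 166 [0.5724 0.2168 0.034 ] depth [0.5727 0.2155 0.0322]
side kraft [287.5 348.5] 66 [0.502  0.3713 0.034 ] depth [0.502  0.3731 0.0375]
side kraft [348.9 418.2] 32 [0.4077 0.4862 0.034 ] depth [0.4032 0.4757 0.0022]
side lid [284.5 249.8] [ 270  217   31   65 1530] plane [0.5108 0.1685 0.054 ] med [0.5108 0.1675 0.0537]
side tray pts 2184 [[0.357, -0.345, 0.015], [0.551, 0.137, 0.023], [0.733, 0.347, 0.03]]
scene jars [0.0447 0.1308 0.2101]
scene tins [-0.012   0.1124  0.2093]
side jars [0.0471 0.1376 0.2129]
side tins [-0.0115  0.1172  0.2115]
```

View pics/f.png

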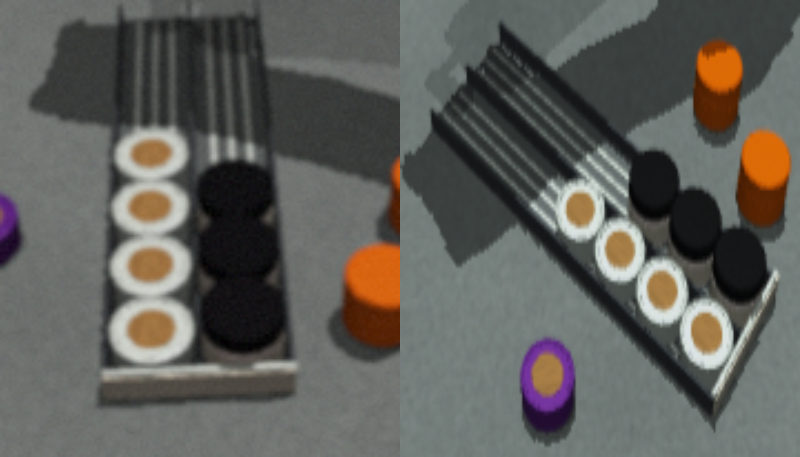

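View pics/full.png

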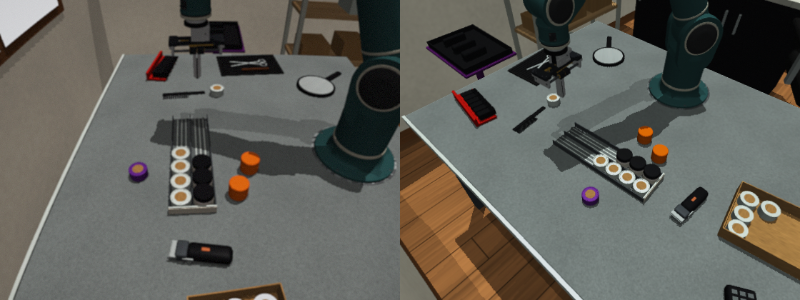

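Both rows sit against the stop: the front tin at crop (150,330) and the front jar at (243,315), with tin spacing of 58 mm. The spare tin, clipper and comb look where they were, and the arm is clear.

```bash
python3 -c "
from plant import ctrl
print(ctrl.job_done())"
```

```text
the job is handed in; nothing more can be done
None
```

I faced up both rows and handed the job in at about 23 s on the clock. With the fingers shut, I pushed the tins first and then the jars slowly from behind, each row as one train.

- **Seating:** each row slid at roughly 2–4 N. Against the stop the force rose to 16 N for the tins and 14 N for the jars, with almost no further travel.
- **Gaps:** after I backed off, the labels put the tins 58 mm apart, which means they touch. Both rows' fronts measured 0.209–0.213 m along the lane, against 0.216 m for the stop's inner face. That 3–7 mm difference comes from depth readings of the lid edges and is only a rough check. The force rise and the pictures agree that the rows are snug. I judged the jars' spacing from the pictures, where no gap shows.
- **Other objects:** the spare tin measured the same place before and after. The clipper and comb looked unmoved in the last picture, and so did the purple and orange look-alikes.

No check failed. The two cameras differed by about 3 mm along the lane, close to their stated calibration error.

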